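# Gauge the gap over the short kiln prop

## Task

The kiln shelf sits on four props, but the round prop on its left side (the robot's left) is too short and leaves a gap under the shelf. Pick up the steel taper gauge by its handle, lay its blade flat on top of the round prop and slide it in under the left edge of the shelf, square to that edge, until it drags snugly between prop and shelf without lifting the shelf. Finish while still holding it pushed in at that depth so that the gap can be read off, and leave the ware and everything else where it is.

Things in the scene. Friction and masses are not known exactly. Their poses are not given: they have to be found in the camera images.
- gauge: Steel taper gauge, 0.24-0.36 kg, lying flat. Origin: centre of the underside of its block handle, 60 (x) x 24 (y) x 20 (z) mm, dark grooves; grip it across y. x points along the blade to the tip, z up. Bare blade from x = 30 to 130 mm, 20 mm wide; underside flat, level with the handle's; top slopes evenly from 1.8 mm thick at the tip to 9.8 mm at the handle, fine lines across it.
- gauge_tip (a point): Middle of the lower edge of the gauge's thin tip, 130 mm along x from the gauge's origin; axes as the gauge's.
- kiln_floor: Fixed base of a small kiln: brick floor in a steel tray, 348 x 348 mm, top 50 mm above the bench. Origin: centre of its underside; x and y along its sides, y towards the left side where the gauge goes in (the world's y, the robot's left, at yaw 0), z up. It carries the props, the shelf and the ware.
- shelf: Tan kiln shelf 280 x 280 x 15 mm, 2.4 kg, level, square with the kiln floor and centred over it, underside 125 and top 140 mm above the bench. Origin on the underside, 115 mm right of the centre (-y); axes as the kiln floor's. It rests by its weight and pivots over its right-hand props if forced up at the left (about 12 N upwards there starts to lift it).
- shelf_edge (a point): Middle of the lower left edge of the shelf (on its underside, 140 mm from the centre along y of the kiln floor); axes as the kiln floor's.
- round_prop: The short prop: round tan post 45 mm wide, 70 mm high, under the shelf's left edge, 90 mm to one or the other side of that edge's middle; stands 12 mm proud of the edge, so it is seen from above. Firmly seated. Origin: centre of its underside (let into the kiln floor by 0 to 2 mm); axes as the kiln floor's. The gap between its flat top and the shelf is 5 to 7 mm.
- prop_top (a point): Centre of the round prop's flat top, 10.5 mm inside the shelf's edge; axes as the kiln floor's. With its weight carried by the hand the blade slides over the prop with little drag; once the wedge meets the shelf the push rises some 2 N per mm, it is snug at about 7 to 16 N of push, and it keeps its place.
- square_prop: The prop at the other end of the left edge: square tan post 40 x 40 x 75 mm carrying the shelf, 9.5 mm proud of its edge. Origin: centre of its underside. (The two right-hand props are like it, 115 mm right of the centre, part of the kiln floor.)
- cup_a: Bisque cup 68 mm wide, 60 mm high, standing on the right half of the shelf. Origin: centre of its underside.
- cup_b: Second bisque cup, same size, also on the right half of the shelf. Origin: centre of its underside.
- cone_pack: Clay strip 60 x 22 mm with three small cones standing in it, 59 mm high, on the middle of the shelf. Origin: centre of its underside.
- brush: Wide wooden brush 220 mm long lying on the bench at the left.
- spare_prop: Spare square prop 40 x 40 x 75 mm standing on the bench. Origin: centre of its underside.
- bowl: Blue bowl 130 mm wide, 65 mm high, at the far left. Origin: centre of its underside.
- jug: Grey clay jug, about 110 mm wide and 200 mm high, on a round wooden bat at the right. Origin: centre of its underside.
There are look-alikes about, which are no part of the job. Several things have the shape of the gauge; the one meant has the colours described above.

How it is judged:
By the outcome, as a careful person would: the job done as asked, in the order asked, and still so for the second after the job is handed in, while the arm keeps its last pose, push and grip.
It also fails if it takes over 58 s, if anything falls off the work surface, if the arm or the gripper's body presses on something with over 40 N, if the wrist force passes 120 N, or if a joint passes its speed limit or range.

## Robot

A 7-joint arm with a two-finger parallel gripper is mounted at the origin on the work surface. World frame = base frame: x ahead of the robot, y to its left, z up, the work surface at z = 0. Lengths are in m, angles in rad, forces in N, time in s.
With the tool pointing down it reaches from about 0.4 to 0.85 m from the base axis. Payload 10.4 kg.
Tool frame: the origin (TCP) lies at the centre of the arm's flange, where the gripper is bolted on; the fingertips stand 173 mm ahead of it and the grasp point (between the pads) lies 155 mm ahead of it; z points along the fingers, y is the line along which they close (so a half turn about z gives the same grasp; the last joint's range is limited). The gripper opens to 85 mm and grips with 20 to 120 N. Pads are 22 mm wide; open, the fingers measure 114 mm over their backs; the gripper's body (76 mm by 85 mm) begins 54 mm behind the grasp point. The pads swing forward as they close: fully open they stand 13 mm farther back than shut.
Start: joints at [1.277, 0.332, -0.065, 1.46, 0.022, 1.35, -0.088], TCP at [0.167, -0.602, 0.405] pointing down, gripper open.
Joint ranges: [-2.6, 2.6], [-0.5, 2.12], [-1.47, 1.34], [0.16, 2.42], [-1.27, 4.41], [0.06, 2.06], [-2.6, 2.6]. Speed limits (rad/s): [2.22, 2.22, 2.79, 2.79, 3.14, 3.14, 3.14].

## Interface

Orientations are given as a unit quaternion [x, y, z, w].
In Python, from workcell import manip, viewer, finder gives the robot as it stands.
- The arm moves only by the tool arm_command, never from a script. Its argument "plan" is a list of rows, each an object with "dp": the shift along the tool's x, y, z in mm, a list of three; "spin": the turn about the tool's z in rad. A call has 1 to 5 rows; each row shifts and turns the commanded pose from where the row before left it, along the tool's axes as they then stand; what a row does not reach is not made up. A row lasts 1/10 s, in which the tool goes at most 50 mm and 8.59 degrees, less where a joint would pass 70% of its speed; a pose out of reach is approached as far as the arm can. A call is refused whole if a number of a shift passes 50 or a number of a turn 0.15, either way. A call with a gripper value outside its range is refused whole. "grip" is the closure, from -1 (fully open) to 1 (shut), set as the call begins (left out, the last holds). The fingers move at their own pace and stop on an object; "newtons" is the grip in N (left out, the last holds). Time passes only in rows, so rows that do not move let the fingers close. It gives the time, the measured TCP pose, the force, the opening and the grip force at its end, in the units of the state.
- manip.get_obs(): the state, without advancing time (a new reading comes with each control period).
- viewer.camera(name): name is "side" or "top"; returns the picture (400x640x3 uint8, blue, green, red); there is no depth.
- viewer.camera_params(name): a dict with "vertical_fov" (degrees; the focal length in pixels is half the picture's height over the tangent of half this angle, whatever the lens; pixels are square), "cx", "cy" (the principal point, pixels), "R" (3x3) and "t" (3): a world point X has camera coordinates R X + t. Camera axes: x right, y down, z forward; pixel columns grow to the right and rows downward; lengths in m; the calibration is good to about 2 mm. A picture is of the moment at which its call begins. camera_params takes no time and is no camera call.
- manip.hand_in(): hands the job in; it is judged then, once.
Trained networks look in the newest picture that a camera, given by its name, has taken for a name from the list of things; names that differ only in an ending like _2 or _b are one class to them, and where a whole thing is asked for, a point or a joint stands for the part that bears it (a point fixed in the world has none). Each returns a list of dicts, best first, with "score" (0 to 1); they miss things now and then, are a little off and sometimes report something else, mostly with a low value. They report only what shows in the picture. A call takes as long as a camera call. They do not tell look-alikes from the thing itself.
- finder.find_in(camera, thing): "position" ([x, y, z] in m, in world coordinates, good to about 4 mm: the middle of the surface that is visible of it).
The state is a dict: "clock": time; "joint_pos": joint angles; "joint_velocities": joint speeds; "tau": joint torques, N m; "position": TCP position; "ee_rot": TCP orientation; "ft_force": force on the tool from outside, world axes, zero at the start; "torque": the same for the moment, N m; "grip_width": opening from 0.0 (shut) to 1.0 (fully open); "grasp_force": force on a finger pad.
Only numpy, scipy, OpenCV 4.12 (cv2) and the standard library are available. Lean on these libraries where they do the work, as an engineer would, in place of code of your own. Each camera call takes 0.05 s, during which the arm holds its last target. There are 200 camera calls.

## Working session

There is one attempt and no reset: what is moved stays moved. The work goes in short steps, Python scripts to look and compute and a tool call to move; the robot and the scene stay as the last step left them, time stands still between calls to the robot, and variables do not carry over. Pictures are saved under pics/ and viewed, at most 10 in all, crops included, and the job is handed in when it is done.

Besides the shell and the picture viewer there is one more tool, called after "Call:" in YAML: its name, and indented under it one key for each argument. arm_command: Moves the arm, as the interface text tells. Its arguments: {"type":"object","properties":{"plan":{"type":"array","items":{"type":"object","properties":{"dp":{"type":"array","items":{"type":"number"}},"spin":{"type":"number"}}}},"grip":{"type":"number"},"newtons":{"type":"number"}},"required":["plan"]}

```bash
mkdir -p pics; ls; python3 - <<'E'
from workcell import manip, viewer, finder
import cv2
for n in("side","top"):
    cv2.imwrite(f"pics/{n}0.png",viewer.camera(n)); p=viewer.camera_params(n); print(n,p)
    for t in("gauge","gauge_tip","kiln_floor","shelf_edge","prop_top","round_prop","square_prop","shelf"):
        print(t,[(d['score'].__round__(2),[round(float(v),4) for v in d['position']]) for d in finder.find_in(n,t)][:4])
o=manip.get_obs(); print(o)
E
```

```text
pics
side {'vertical_fov': 55.81492723110097, 'cx': 323.34078291565385, 'cy': 196.36550449591059, 'R': array([[-0.90935595, -0.41601084,  0.00259389],
       [-0.28729137,  0.62345473, -0.72716426],
       [ 0.30089104, -0.66199636, -0.6864586 ]]), 't': array([0.44864396, 0.24751958, 0.98122104])}
gauge [(0.95, [0.4139, 0.2685, 0.0144]), (0.68, [0.2291, 0.3177, 0.0024])]
gauge_tip [(0.86, [0.4158, 0.2686, 0.0101]), (0.76, [0.225, 0.3177, 0.0091]), (0.5, [0.5959, 0.4897, 0.0168])]
kiln_floor [(0.74, [0.5085, 0.0288, 0.0469])]
shelf_edge [(0.82, [0.5606, -0.0634, 0.138])]
prop_top [(0.55, [0.4558, 0.0243, 0.0949])]
round_prop [(0.81, [0.4656, 0.0213, 0.0941])]
square_prop [(0.65, [0.6363, 0.0497, 0.0933])]
shelf [(0.79, [0.5605, -0.0658, 0.1402]), (0.63, [0.6647, 0.2152, 0.0562])]
top {'vertical_fov': 56.818658814839395, 'cx': 319.95083510947126, 'cy': 191.9600519258347, 'R': array([[ 0.00835019, -0.99983053, -0.0164067 ],
       [-0.99760901, -0.00720375, -0.068734  ],
       [ 0.06860416,  0.01694141, -0.9975001 ]]), 't': array([-0.01174012,  0.50546351,  1.46597734])}
gauge [(0.56, 
[... 428 characters left out ...]
,  0.3321382 , -0.06471182,  1.46011934,  0.02158222,
        1.34993369, -0.08854064]), 'joint_velocities': array([ 9.65525517e-05,  1.26026652e-03, -6.57158003e-04, -2.96334484e-04,
        1.62725410e-03, -1.62686002e-03, -7.71704115e-04]), 'tau': array([ 3.49658731e-04, -6.25236797e+01,  4.92243364e-02, -3.91831577e+01,
        1.66258158e-02,  1.75303947e-03, -2.23610152e-05]), 'position': array([ 0.16718517, -0.60220909,  0.40476692]), 'ee_rot': array([9.90851916e-01, 1.34953613e-01, 2.47546048e-05, 4.39262473e-05]), 'ft_force': array([-0.17455858, -0.3015421 ,  0.69148253]), 'torque': array([ 0.01750411, -0.01890152, -0.02483032]), 'grasp_force': 0.0, 'grip_width': 1.0034291673394902}
```

View pics/side0.png

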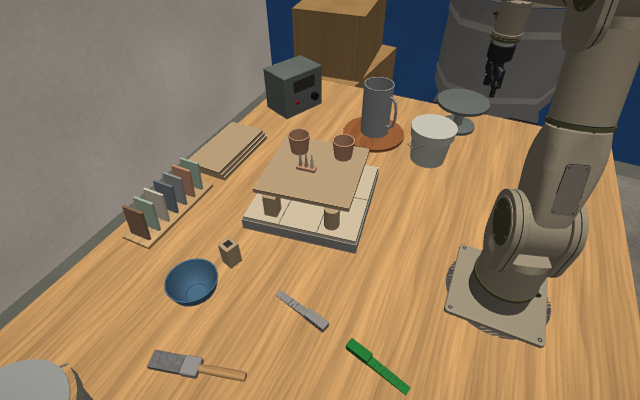

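View pics/top0.png

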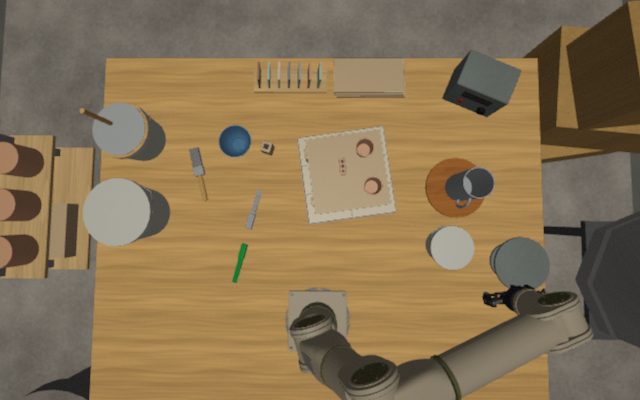

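```bash
python3 - <<'E'
import cv2,numpy as np
t=cv2.imread("pics/top0.png");s=cv2.imread("pics/side0.png")
cv2.imwrite("pics/tc.png",cv2.resize(t[120:240,235:405],None,fx=4.7,fy=4.7,interpolation=cv2.INTER_CUBIC)[:600,:800])
cv2.imwrite("pics/sc.png",cv2.resize(s[140:340,230:390],None,fx=3,fy=3,interpolation=cv2.INTER_CUBIC))
E
```

```text
(no output)
```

View pics/tc.png

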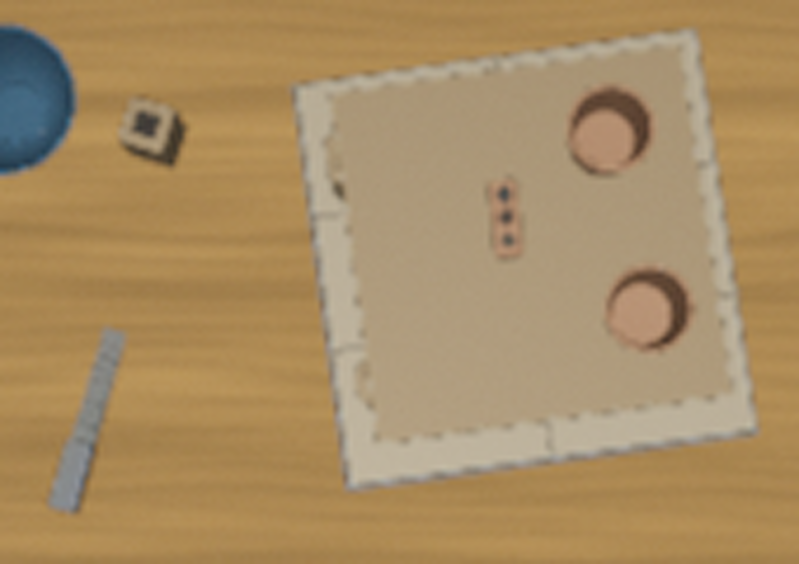

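View pics/sc.png

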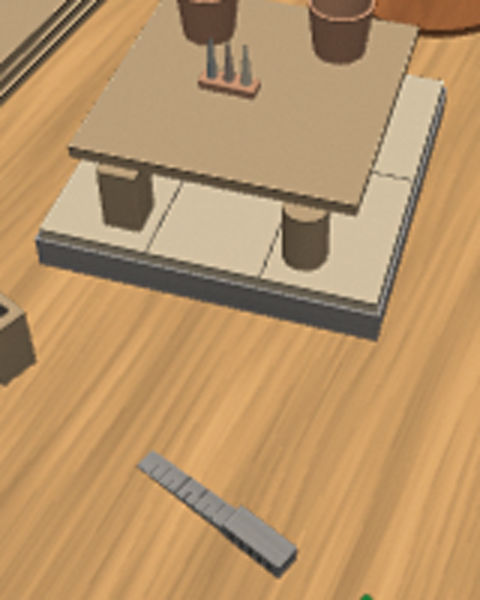

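```bash
cat > h.py <<'E'
import numpy as np, json
from scipy.optimize import least_squares
from workcell import viewer
P={n:viewer.camera_params(n) for n in("top","side")}
def proj(n,X):
    p=P[n]; c=np.atleast_2d(X)@p["R"].T+p["t"]; f=200/np.tan(np.radians(p["vertical_fov"]/2))
    return c[:,:2]/c[:,2:]*f+[p["cx"],p["cy"]]
def body(q,L):
    c,s=np.cos(q[2]),np.sin(q[2]); L=np.atleast_2d(L)
    return np.c_[q[0]+c*L[:,0]-s*L[:,1],q[1]+s*L[:,0]+c*L[:,1],L[:,2]]
def fit(obs,q0):
    f=lambda q:np.ravel([proj(n,body(q,l))[0]-uv for n,l,uv in obs])
    r=least_squares(f,q0,loss="soft_l1"); print("pose",r.x.round(4),"res",r.fun.round(1)); return r.x
T=lambda u,v:np.array([235+u/4.7,120+v/4.7])
S=lambda u,v:np.array([230+u/3,140+v/3])
E
python3 - <<'E'
from h import *
a,b=.14,.174
k=[("top",(a,a,.14),T(333,93)),("top",(a,-a,.14),T(683,50)),("top",(-a,a,.14),T(376,438)),("top",(-a,-a,.14),T(733,396)),
("top",(b,b,.05),T(294,85)),("top",(b,-b,.05),T(693,30)),("top",(-b,-b,.05),T(757,430)),("top",(-b,b,.05),T(349,488)),
("side",(a,a,.14),S(72,149)),("side",(-a,a,.14),S(358,207)),("side",(-a,-a,.14),S(416,28)),("side",(b,b,.05),S(40,237)),("side",(-b,b,.05),S(380,305)),("side",(-b,-b,.05),S(443,82))]
K=fit(k,[.57,-.1,.1])
g=[("top",(-.03,.012,.02),T(49,505)),("top",(-.03,-.012,.02),T(77,512)),("top",(.13,.01,.0018),T(103,330)),("top",(.13,-.01,.0018),T(124,334)),
("side",(.13,.01,.0),S(138,465)),("side",(.13,-.01,.0018),S(157,453)),("side",(-.03,.012,.02),S(277,567)),("side",(-.03,-.012,.02),S(296,549))]
G=fit(g,[.4,.27,-.2])
print("prop_top",body(K,(-.09,.1295,.119)),"edge",body(K,(-.09,.14,.125)))
E
```

```text
pose [ 0.5724 -0.1103  0.1469] res [-1.2  0.2 -1.  -1.2 -0.   1.5 -0.2 -0.1 -1.2 -0.5  0.8 -1.1  0.6  0.9
 -1.   0.9 -1.5 -1.2  0.3 -0.7  1.2 -1.  -2.4 -2.5  0.5  0.7  1.7 -1.4]
pose [ 0.3864  0.2728 -0.2688] res [-1.   0.1 -1.2  0.3  0.3 -0.6  0.5 -0.1 -0.2  0.2 -1.1 -1.4  0.6  0.7
  0.8 -0.6]
prop_top [[0.46438982 0.00461694 0.119     ]] edge [[0.4628533  0.01500391 0.125     ]]
```

```bash
cat > mv.py <<'E'
import numpy as np, sys
from workcell import manip
def pose():
    o=manip.get_obs(); x,y,z,w=o["ee_rot"]; return o,np.array(o["position"]),2*np.arctan2(y,x)
def plan(wps,maxd=.048,maxs=.145):
    """wps: list of (x,y,z,yaw); prints rows per 5"""
    o,p,yaw=pose(); rows=[]
    for *t,ty in wps:
        t=np.array(t); ds=(ty-yaw); n=int(max(np.ceil(np.linalg.norm(t-p)/maxd),np.ceil(abs(ds)/maxs),1))
        d=(t-p)/n
        for i in range(n):
            c,s=np.cos(yaw),np.sin(yaw)
            dp=np.array([c*d[0]+s*d[1], s*d[0]-c*d[1], -d[2]])*1000
            dp=dp.round(1)
            rows.append((dp.tolist(),round(-ds/n,3))); yaw+=ds/n
            p=p+d
    print("clock",o["clock"])
    for i in range(0,len(rows),5): print(",".join('{"dp":%s,"spin":%s}'%r for r in rows[i:i+5]))
E
python3 - <<'E'
from mv import *
g=np.array([.3864,.2728]);a=-.2688
h=g+.010*np.array([np.cos(a),np.sin(a)]); print(h)
Y=a+np.pi
plan([(.42,-.44,.44,.9),(.55,-.2,.44,1.6),(.56,.05,.44,2.2),(h[0],h[1],.30,Y)])
E
```

```text
[0.3960409  0.27014425]
clock 0.9
{"dp":[41.0, -12.7, -5.0],"spin":-0.09},{"dp":[42.0, -8.9, -5.0],"spin":-0.09},{"dp":[42.6, -5.1, -5.0],"spin":-0.09},{"dp":[42.9, -1.3, -5.0],"spin":-0.09},{"dp":[42.8, 2.6, -5.0],"spin":-0.09}
{"dp":[42.4, 6.4, -5.0],"spin":-0.09},{"dp":[41.7, 10.2, -5.0],"spin":-0.09},{"dp":[44.8, -7.9, -0.0],"spin":-0.117},{"dp":[45.4, -2.6, -0.0],"spin":-0.117},{"dp":[45.4, 2.7, -0.0],"spin":-0.117}
{"dp":[44.8, 7.9, -0.0],"spin":-0.117},{"dp":[43.6, 13.1, -0.0],"spin":-0.117},{"dp":[41.7, 18.1, -0.0],"spin":-0.117},{"dp":[41.6, 2.9, -0.0],"spin":-0.1},{"dp":[41.1, 7.0, -0.0],"spin":-0.1}
{"dp":[40.2, 11.1, -0.0],"spin":-0.1},{"dp":[38.9, 15.0, -0.0],"spin":-0.1},{"dp":[37.2, 18.9, -0.0],"spin":-0.1},{"dp":[35.1, 22.5, -0.0],"spin":-0.1},{"dp":[39.2, -0.4, 20.0],"spin":-0.096}
{"dp":[39.1, 3.3, 20.0],"spin":-0.096},{"dp":[38.6, 7.1, 20.0],"spin":-0.096},{"dp":[37.7, 10.7, 20.0],"spin":-0.096},{"dp":[36.5, 14.3, 20.0],"spin":-0.096},{"dp":[35.0, 17.7, 20.0],"spin":-0.096}
{"dp":[33.1, 21.0, 20.0],"spin":-0.096}
```

Call:
arm_command:
  plan:
    - {"dp": [41, -13, -5], "spin": -0.09}
    - {"dp": [42, -9, -5], "spin": -0.09}
    - {"dp": [43, -5, -5], "spin": -0.09}
    - {"dp": [43, -1, -5], "spin": -0.09}
    - {"dp": [43, 3, -5], "spin": -0.09}

```text
clock: 1.4
position: [0.35, -0.4852, 0.4302]
ee_rot: [0.935, 0.354, 0.0, 0.0]
ft_force: [0.3, -0.9, -0.9]
grip_width: 0.999
grasp_force: 0.0
```

Call:
arm_command:
  plan:
    - {"dp": [42, 6, -5], "spin": -0.09}
    - {"dp": [42, 10, -5], "spin": -0.09}
    - {"dp": [45, -8, 0], "spin": -0.117}
    - {"dp": [45, -3, 0], "spin": -0.117}
    - {"dp": [45, 3, 0], "spin": -0.117}

```text
clock: 1.9
position: [0.4856, -0.3182, 0.4398]
ee_rot: [0.809, 0.588, -0.0, 0.0]
ft_force: [0.7, -0.1, -0.2]
grip_width: 1.0
grasp_force: 0.0
```

Call:
arm_command:
  plan:
    - {"dp": [45, 8, 0], "spin": -0.117}
    - {"dp": [44, 13, 0], "spin": -0.117}
    - {"dp": [42, 18, 0], "spin": -0.117}
    - {"dp": [42, 3, 0], "spin": -0.1}
    - {"dp": [41, 7, 0], "spin": -0.1}

```text
clock: 2.4
position: [0.5531, -0.1133, 0.4396]
ee_rot: [0.619, 0.786, 0.0, -0.0]
ft_force: [0.3, 0.7, 0.4]
grip_width: 0.996
grasp_force: 0.0
```

Call:
arm_command:
  plan:
    - {"dp": [40, 11, 0], "spin": -0.1}
    - {"dp": [39, 15, 0], "spin": -0.1}
    - {"dp": [37, 19, 0], "spin": -0.1}
    - {"dp": [35, 22, 0], "spin": -0.1}

```text
clock: 2.8
position: [0.5586, 0.0524, 0.44]
ee_rot: [0.451, 0.893, -0.0, 0.0]
ft_force: [0.3, -0.5, -1.2]
grip_width: 0.999
grasp_force: 0.0
```

Tracking is clean; continue to above the gauge.

Call:
arm_command:
  plan:
    - {"dp": [39, -1, 20], "spin": -0.096}
    - {"dp": [39, 3, 20], "spin": -0.096}
    - {"dp": [39, 7, 20], "spin": -0.096}
    - {"dp": [38, 11, 20], "spin": -0.096}
    - {"dp": [36, 14, 20], "spin": -0.096}

```text
clock: 3.3
position: [0.4394, 0.2082, 0.3392]
ee_rot: [0.226, 0.974, -0.0, 0.001]
ft_force: [1.0, 0.9, 0.3]
grip_width: 1.0
grasp_force: 0.0
```

Call:
arm_command:
  plan:
    - {"dp": [35, 18, 20], "spin": -0.096}
    - {"dp": [33, 21, 20], "spin": -0.096}
    - {"dp": [0, 0, 0], "spin": 0}

```text
clock: 3.6
position: [0.3898, 0.2735, 0.298]
ee_rot: [0.128, 0.992, -0.0, -0.001]
ft_force: [-0.2, 0.4, 0.3]
grip_width: 1.0
grasp_force: 0.0
```

```bash
python3 - <<'E'
from mv import *
from h import *
import cv2
from workcell import viewer,finder
o,p,y=pose(); print(p,y,-.2688+np.pi)
s=viewer.camera("side"); t=viewer.camera("top")
a=cv2.resize(s[230:350,230:370],None,fx=5,fy=5,interpolation=cv2.INTER_CUBIC)[:,:]
cv2.imwrite("pics/sg.png",a)
E
```

```text
[0.38979401 0.2734613  0.29798939] 2.8853531528337104 2.872792653589793
```

View pics/sg.png

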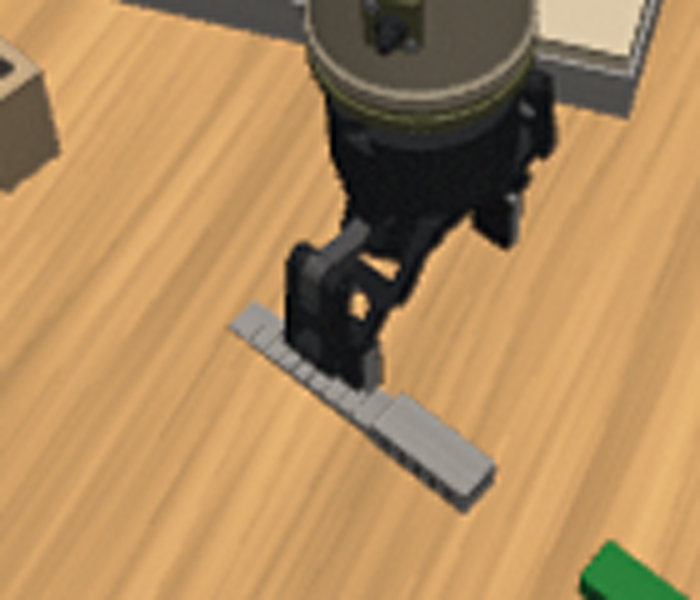

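Call:
arm_command:
  plan:
    - {"dp": [-7, -2, 35], "spin": 0.012}
    - {"dp": [0, 0, 35], "spin": 0}
    - {"dp": [0, 0, 30], "spin": 0}
    - {"dp": [0, 0, 21], "spin": 0}
    - {"dp": [0, 0, 0], "spin": 0}

```text
clock: 4.2
position: [0.4003, 0.2647, 0.1768]
ee_rot: [0.14, 0.99, -0.001, -0.001]
ft_force: [-0.2, 0.1, 0.1]
grip_width: 1.003
grasp_force: 0.0
```

Call:
arm_command:
  plan:
    - {"dp": [0, 0, 0], "spin": 0}
    - {"dp": [0, 0, 0], "spin": 0}
    - {"dp": [0, 0, 0], "spin": 0}
    - {"dp": [0, 0, 0], "spin": 0}
    - {"dp": [0, 0, 0], "spin": 0}
  grip: 1
  newtons: 70

```text
clock: 4.7
position: [0.4006, 0.2669, 0.18]
ee_rot: [0.139, 0.99, 0.001, 0.001]
ft_force: [0.4, -0.6, 10.9]
grip_width: 0.258
grasp_force: 68.9
```

Call:
arm_command:
  plan:
    - {"dp": [0, 0, 0], "spin": 0}
    - {"dp": [0, 0, 0], "spin": 0}
    - {"dp": [0, 0, 0], "spin": 0}
    - {"dp": [0, 0, 0], "spin": 0}
    - {"dp": [0, 0, 0], "spin": 0}

```text
clock: 5.2
position: [0.4006, 0.2669, 0.18]
ee_rot: [0.139, 0.99, 0.001, 0.001]
ft_force: [-0.6, -0.2, 11.6]
grip_width: 0.255
grasp_force: 69.0
```

Call:
arm_command:
  plan:
    - {"dp": [0, 0, -10], "spin": 0}
    - {"dp": [0, 0, -30], "spin": 0}
    - {"dp": [0, 0, -40], "spin": 0}
    - {"dp": [0, 0, -40], "spin": 0}
    - {"dp": [0, 0, -40], "spin": 0}

```text
clock: 5.7
position: [0.3993, 0.2662, 0.3404]
ee_rot: [0.139, 0.99, -0.0, -0.0]
ft_force: [1.7, -0.9, -2.5]
grip_width: 0.259
grasp_force: 69.4
```

```bash
python3 - <<'E'
from mv import *
d=np.array([.1465,-.9892]);e=np.array([.4629,.0150])
t=e-.155*d
plan([(t[0],t[1],.34,1.7176)],maxs=.12); print(pose()[1:])
E
```

```text
clock 5.7
{"dp":[-6.6, -8.3, 0.0],"spin":0.115},{"dp":[-7.5, -7.5, 0.0],"spin":0.115},{"dp":[-8.3, -6.6, 0.0],"spin":0.115},{"dp":[-9.0, -5.6, 0.0],"spin":0.115},{"dp":[-9.6, -4.5, 0.0],"spin":0.115}
{"dp":[-10.1, -3.4, 0.0],"spin":0.115},{"dp":[-10.4, -2.2, 0.0],"spin":0.115},{"dp":[-10.6, -1.0, 0.0],"spin":0.115},{"dp":[-10.6, 0.2, 0.0],"spin":0.115},{"dp":[-10.5, 1.4, 0.0],"spin":0.115}
(array([0.39933201, 0.26622148, 0.34038558]), np.float64(2.8635057026805795))
```

Call:
arm_command:
  plan:
    - {"dp": [-6.6, -8.3, 0], "spin": 0.115}
    - {"dp": [-7.5, -7.5, 0], "spin": 0.115}
    - {"dp": [-8.3, -6.6, 0], "spin": 0.115}
    - {"dp": [-9, -5.6, 0], "spin": 0.115}
    - {"dp": [-9.6, -4.5, 0], "spin": 0.115}

```text
clock: 6.2
position: [0.4199, 0.2168, 0.3389]
ee_rot: [0.416, 0.909, -0.0, -0.0]
ft_force: [-0.2, -0.0, -3.1]
grip_width: 0.26
grasp_force: 69.6
```

Call:
arm_command:
  plan:
    - {"dp": [-10.1, -3.4, 0], "spin": 0.115}
    - {"dp": [-10.4, -2.2, 0], "spin": 0.115}
    - {"dp": [-10.6, -1, 0], "spin": 0.115}
    - {"dp": [-10.6, 0.2, 0], "spin": 0.115}
    - {"dp": [-10.5, 1.4, 0], "spin": 0.115}

```text
clock: 6.7
position: [0.4402, 0.1678, 0.3389]
ee_rot: [0.657, 0.754, -0.0, -0.0]
ft_force: [-0.1, -0.7, -3.2]
grip_width: 0.257
grasp_force: 69.6
```

Call:
arm_command:
  plan:
    - {"dp": [0, 0, 0], "spin": 0}
    - {"dp": [0, 0, 0], "spin": 0}
    - {"dp": [0, 0, 0], "spin": 0}
    - {"dp": [0, 0, 0], "spin": 0}

```text
clock: 7.1
position: [0.4402, 0.1688, 0.3388]
ee_rot: [0.654, 0.756, -0.0, -0.0]
ft_force: [-0.1, -0.9, -2.8]
grip_width: 0.258
grasp_force: 69.6
```

```bash
python3 - <<'E'
from mv import *
import cv2
from workcell import viewer
o,p,y=pose(); print(p,y,o["ft_force"],o["torque"])
s=viewer.camera("side"); t=viewer.camera("top")
a=cv2.resize(s[140:260,265:385],None,fx=5,fy=5,interpolation=cv2.INTER_CUBIC)
b=cv2.resize(t[150:270,245:285],None,fx=5,fy=5,interpolation=cv2.INTER_CUBIC)
cv2.imwrite("pics/a1.png",np.hstack([a,b])); cv2.imwrite("pics/t1.png",t);cv2.imwrite("pics/s1.png",s)
E
```

```text
[0.44023533 0.16876762 0.3387559 ] 1.715354036716666 [-0.05696535 -0.87484254 -2.83887085] [ 0.05467043 -0.04520866 -0.03572176]
```

View pics/a1.png

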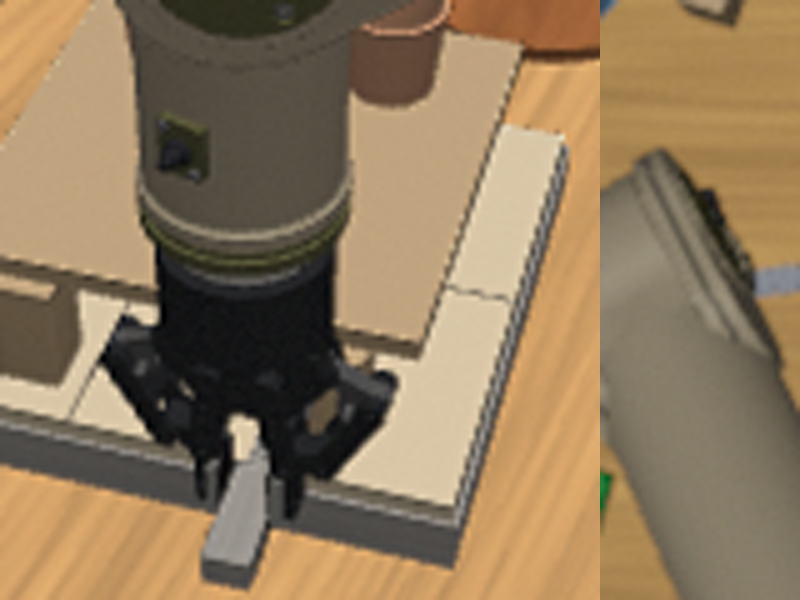

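```bash
python3 - <<'E'
from h import *
import cv2
t=cv2.imread("pics/t1.png"); s=cv2.imread("pics/s1.png")
b=cv2.resize(t[185:240,262:322],None,fx=10,fy=10,interpolation=cv2.INTER_CUBIC)
cv2.imwrite("pics/t1c.png",b)
d=np.array([.1465,-.9892])
for off in(.010,.015,.02):
    g=np.array([.4402,.1688])-off*d; q=[*g,1.7154-np.pi]
    L=[(-.03,.012,.179),(-.03,-.012,.179),(-.03,.012,.159),(-.03,-.012,.159)]
    print(off,"side crop",((proj("side",body(q,L))-[265,140])*5).round().tolist(),"top crop tip",((proj("top",body(q,[(.13,.01,.160),(.13,-.01,.160)]))-[262,185])*10).round().tolist())
K=[.5724,-.1103,.1469]
print("edge top ends, crop",((proj("top",body(K,[(-.14,.14,.14),(-.05,.14,.14)]))-[262,185])*10).round().tolist())
print("prop rim",((proj("top",body(K,[(-.09,.152,.119)]))-[262,185])*10).round().tolist())
E
```

```text
0.01 side crop [[194.0, 548.0], [245.0, 559.0], [196.0, 575.0], [245.0, 587.0]] top crop tip [[408.0, 146.0], [416.0, 201.0]]
0.015 side crop [[191.0, 556.0], [241.0, 568.0], [192.0, 583.0], [242.0, 595.0]] top crop tip [[395.0, 148.0], [402.0, 203.0]]
0.02 side crop [[187.0, 564.0], [238.0, 577.0], [189.0, 592.0], [239.0, 604.0]] top crop tip [[381.0, 150.0], [388.0, 205.0]]
edge top ends, crop [[530.0, 297.0], [496.0, 55.0]]
prop rim [[481.0, 169.0]]
```

View pics/t1c.png

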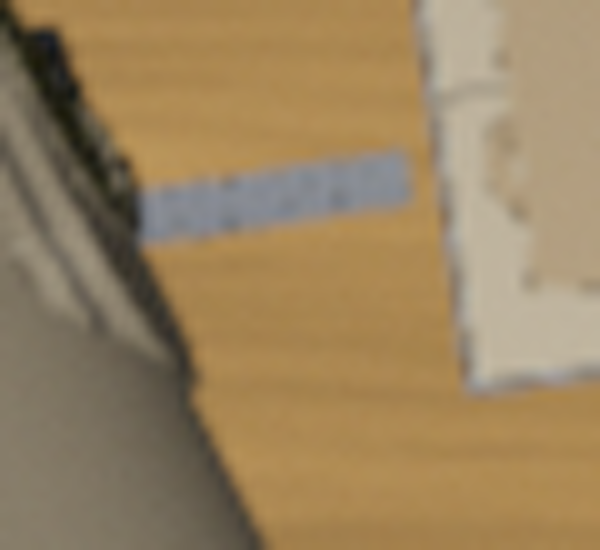

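Call:
arm_command:
  plan:
    - {"dp": [-16, 0, 0], "spin": 0}
    - {"dp": [-15, 0, 0], "spin": 0}
    - {"dp": [0, 0, 15], "spin": 0}
    - {"dp": [0, 0, 15], "spin": 0}
    - {"dp": [0, 0, 6], "spin": 0}

```text
clock: 7.7
position: [0.4445, 0.1374, 0.3016]
ee_rot: [0.655, 0.756, -0.001, -0.001]
ft_force: [-0.6, 0.3, -2.9]
grip_width: 0.253
grasp_force: 69.5
```

Call:
arm_command:
  plan:
    - {"dp": [0, 0, 0], "spin": 0}
    - {"dp": [0, 0, 0], "spin": 0}
    - {"dp": [0, 0, 0], "spin": 0}

```text
clock: 8.0
position: [0.4452, 0.1378, 0.3034]
ee_rot: [0.655, 0.756, 0.0, 0.0]
ft_force: [1.1, 0.0, -2.3]
grip_width: 0.257
grasp_force: 69.5
```

```bash
python3 - <<'E'
from mv import *
from h import *
import cv2
o,p,y=pose(); print(p,y,o["ft_force"].round(2),o["torque"].round(3))
t=viewer.camera("top")
cv2.imwrite("pics/t2c.png",cv2.resize(t[185:240,262:322],None,fx=10,fy=10,interpolation=cv2.INTER_CUBIC))
E
```

```text
[0.4451639  0.13777467 0.30338151] 1.713117649612255 [ 1.12  0.03 -2.31] [ 0.01  -0.014  0.027]
```

View pics/t2c.png

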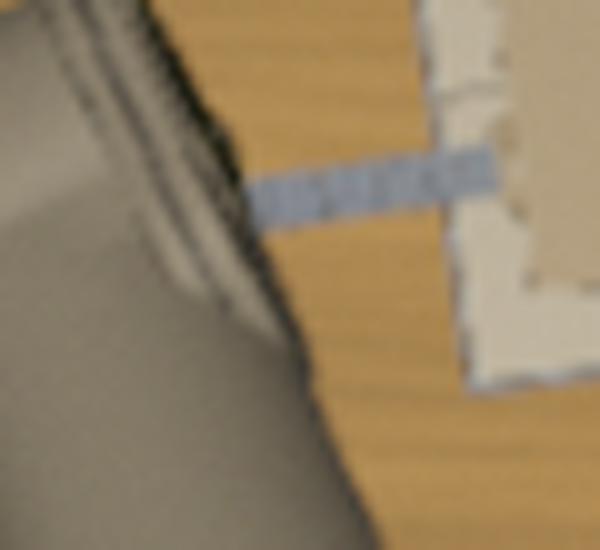

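Call:
arm_command:
  plan:
    - {"dp": [0, 0, 1.5], "spin": 0}
    - {"dp": [0, 0, 0], "spin": 0}
    - {"dp": [0, 0, 0], "spin": 0}

```text
clock: 8.35
position: [0.4449, 0.1375, 0.3012]
ee_rot: [0.655, 0.755, -0.0, 0.0]
ft_force: [0.2, -0.1, -2.7]
grip_width: 0.257
grasp_force: 69.5
```

Call:
arm_command:
  plan:
    - {"dp": [0, 0, 1], "spin": 0}
    - {"dp": [0, 0, 0], "spin": 0}
    - {"dp": [0, 0, 0], "spin": 0}

```text
clock: 8.65
position: [0.4449, 0.1375, 0.3002]
ee_rot: [0.655, 0.756, -0.0, 0.0]
ft_force: [-0.2, 0.3, -2.7]
grip_width: 0.259
grasp_force: 69.5
```

Call:
arm_command:
  plan:
    - {"dp": [0, 0, 1], "spin": 0}
    - {"dp": [0, 0, 0], "spin": 0}
    - {"dp": [0, 0, 0], "spin": 0}

```text
clock: 8.95
position: [0.4449, 0.1375, 0.2992]
ee_rot: [0.655, 0.755, -0.0, 0.0]
ft_force: [0.8, 0.1, -2.2]
grip_width: 0.254
grasp_force: 69.5
```

Call:
arm_command:
  plan:
    - {"dp": [0, 0, 0.5], "spin": 0}
    - {"dp": [0, 0, 0], "spin": 0}
    - {"dp": [0, 0, 0], "spin": 0}

```text
clock: 9.25
position: [0.4449, 0.1375, 0.2987]
ee_rot: [0.655, 0.755, -0.0, 0.0]
ft_force: [-0.6, 0.4, -3.1]
grip_width: 0.256
grasp_force: 69.5
```

Call:
arm_command:
  plan:
    - {"dp": [0, 0, 0.5], "spin": 0}
    - {"dp": [0, 0, 0], "spin": 0}
    - {"dp": [0, 0, 0], "spin": 0}

```text
clock: 9.55
position: [0.4449, 0.1375, 0.2982]
ee_rot: [0.655, 0.756, 0.0, 0.0]
ft_force: [0.1, 0.5, -2.4]
grip_width: 0.26
grasp_force: 69.5
```

Call:
arm_command:
  plan:
    - {"dp": [0, 0, 0.7], "spin": 0}
    - {"dp": [0, 0, 0], "spin": 0}
    - {"dp": [0, 0, 0], "spin": 0}

```text
clock: 9.85
position: [0.445, 0.1376, 0.2976]
ee_rot: [0.655, 0.756, 0.0, 0.0]
ft_force: [0.4, 0.3, -0.1]
grip_width: 0.259
grasp_force: 69.7
```

Call:
arm_command:
  plan:
    - {"dp": [0, 0, 0.7], "spin": 0}
    - {"dp": [0, 0, 0], "spin": 0}
    - {"dp": [0, 0, 0], "spin": 0}

```text
clock: 10.15
position: [0.445, 0.1376, 0.2969]
ee_rot: [0.655, 0.756, 0.0, 0.0]
ft_force: [-1.9, 1.7, -0.1]
grip_width: 0.257
grasp_force: 69.8
```

```bash
python3 - <<'E'
from mv import *
o,p,y=pose(); print(p,y,o["ft_force"].round(2),o["torque"].round(3),o["ee_rot"].round(4))
E
```

```text
[0.44497243 0.13764112 0.29691289] 1.71294901419482 [-1.9   1.72 -0.09] [ 0.022  0.064 -0.006] [6.551e-01 7.555e-01 1.000e-04 1.000e-04]
```

Call:
arm_command:
  plan:
    - {"dp": [0, 0, -1], "spin": 0}
    - {"dp": [-6, 0, 0], "spin": 0}
    - {"dp": [-7, 0, 0], "spin": 0}
    - {"dp": [-7, 0, 0], "spin": 0}
    - {"dp": [0, 0, 0], "spin": 0}

```text
clock: 10.65
position: [0.4481, 0.1161, 0.2977]
ee_rot: [0.656, 0.755, -0.0, 0.0]
ft_force: [0.9, -0.1, -0.9]
grip_width: 0.254
grasp_force: 69.8
```

Call:
arm_command:
  plan:
    - {"dp": [0, 0, 0], "spin": 0}
    - {"dp": [0, 0, 0], "spin": 0}

```text
clock: 10.85
position: [0.4478, 0.1176, 0.2978]
ee_rot: [0.655, 0.755, -0.0, 0.0]
ft_force: [0.4, -1.9, -1.5]
grip_width: 0.254
grasp_force: 69.8
```

Call:
arm_command:
  plan:
    - {"dp": [-6, 0, 0], "spin": 0}
    - {"dp": [-6, 0, 0], "spin": 0}
    - {"dp": [-4, 0, 0], "spin": 0}
    - {"dp": [0, 0, 0], "spin": 0}
    - {"dp": [0, 0, 0], "spin": 0}

```text
clock: 11.35
position: [0.4501, 0.1014, 0.2978]
ee_rot: [0.655, 0.755, -0.0, 0.0]
ft_force: [0.2, -1.8, -0.7]
grip_width: 0.261
grasp_force: 69.8
```

Call:
arm_command:
  plan:
    - {"dp": [-2, 0, 0], "spin": 0}
    - {"dp": [-2, 0, 0], "spin": 0}
    - {"dp": [-2, 0, 0], "spin": 0}
    - {"dp": [0, 0, 0], "spin": 0}
    - {"dp": [0, 0, 0], "spin": 0}

```text
clock: 11.85
position: [0.451, 0.0958, 0.2978]
ee_rot: [0.655, 0.755, -0.0, 0.0]
ft_force: [-0.1, 0.6, 0.3]
grip_width: 0.259
grasp_force: 69.8
```

```bash
python3 - <<'E'
from mv import *
o,p,y=pose(); print(p,y,o["ft_force"].round(2),o["torque"].round(3),o["ee_rot"].round(4))
E
```

```text
[0.45095473 0.09580503 0.29783215] 1.7126532762454558 [-0.12  0.57  0.27] [-0.131 -0.12   0.046] [ 6.552e-01  7.554e-01 -0.000e+00  2.000e-04]
```

Call:
arm_command:
  plan:
    - {"dp": [-2, 0, -0.3], "spin": 0}
    - {"dp": [-2, 0, 0], "spin": 0}
    - {"dp": [0, 0, 0], "spin": 0}
    - {"dp": [0, 0, 0], "spin": 0}

```text
clock: 12.25
position: [0.4515, 0.0916, 0.298]
ee_rot: [0.655, 0.755, -0.0, 0.0]
ft_force: [-0.5, -0.7, -0.1]
grip_width: 0.258
grasp_force: 69.8
```

Call:
arm_command:
  plan:
    - {"dp": [-2, 0, 0], "spin": 0}
    - {"dp": [-2, 0, 0], "spin": 0}
    - {"dp": [0, 0, 0], "spin": 0}
    - {"dp": [0, 0, 0], "spin": 0}

```text
clock: 12.65
position: [0.4521, 0.0878, 0.2981]
ee_rot: [0.655, 0.755, -0.0, 0.0]
ft_force: [0.2, -1.2, -1.2]
grip_width: 0.258
grasp_force: 69.8
```

Call:
arm_command:
  plan:
    - {"dp": [-2, 0, 0], "spin": 0}
    - {"dp": [-2, 0, 0], "spin": 0}
    - {"dp": [0, 0, 0], "spin": 0}
    - {"dp": [0, 0, 0], "spin": 0}

```text
clock: 13.05
position: [0.4526, 0.0838, 0.2981]
ee_rot: [0.655, 0.755, -0.0, 0.0]
ft_force: [0.5, -0.4, -0.7]
grip_width: 0.26
grasp_force: 69.8
```

Call:
arm_command:
  plan:
    - {"dp": [-1.5, 0, 0], "spin": 0}
    - {"dp": [-1.5, 0, 0], "spin": 0}
    - {"dp": [0, 0, 0], "spin": 0}
    - {"dp": [0, 0, 0], "spin": 0}

```text
clock: 13.45
position: [0.453, 0.081, 0.2981]
ee_rot: [0.655, 0.755, -0.0, 0.0]
ft_force: [0.9, 0.5, 0.3]
grip_width: 0.258
grasp_force: 69.8
```

Call:
arm_command:
  plan:
    - {"dp": [-1.5, 0, 0], "spin": 0}
    - {"dp": [-1.5, 0, 0], "spin": 0}
    - {"dp": [0, 0, 0], "spin": 0}
    - {"dp": [0, 0, 0], "spin": 0}

```text
clock: 13.85
position: [0.4535, 0.078, 0.2981]
ee_rot: [0.655, 0.755, -0.0, 0.0]
ft_force: [-0.1, 1.0, 1.0]
grip_width: 0.26
grasp_force: 69.8
```

Call:
arm_command:
  plan:
    - {"dp": [-1.5, 0, 0], "spin": 0}
    - {"dp": [-1.5, 0, 0], "spin": 0}
    - {"dp": [0, 0, 0], "spin": 0}
    - {"dp": [0, 0, 0], "spin": 0}

```text
clock: 14.25
position: [0.4539, 0.075, 0.2981]
ee_rot: [0.655, 0.755, -0.0, 0.0]
ft_force: [-0.9, 1.4, 0.8]
grip_width: 0.261
grasp_force: 69.9
```

Call:
arm_command:
  plan:
    - {"dp": [-1, 0, 0], "spin": 0}
    - {"dp": [-1, 0, 0], "spin": 0}
    - {"dp": [0, 0, 0], "spin": 0}
    - {"dp": [0, 0, 0], "spin": 0}

```text
clock: 14.65
position: [0.4542, 0.0731, 0.2981]
ee_rot: [0.655, 0.755, -0.0, 0.0]
ft_force: [-0.0, 2.8, 1.4]
grip_width: 0.258
grasp_force: 70.0
```

Call:
arm_command:
  plan:
    - {"dp": [-1, 0, 0], "spin": 0}
    - {"dp": [-1, 0, 0], "spin": 0}
    - {"dp": [0, 0, 0], "spin": 0}
    - {"dp": [0, 0, 0], "spin": 0}

```text
clock: 15.05
position: [0.4544, 0.0714, 0.2982]
ee_rot: [0.655, 0.756, 0.0, 0.0]
ft_force: [-0.5, 3.9, 2.1]
grip_width: 0.26
grasp_force: 70.1
```

```bash
python3 - <<'E'
from mv import *
o,p,y=pose(); print(p,y,o["ft_force"].round(2),o["torque"].round(3),o["ee_rot"].round(4))
E
```

```text
[0.45441513 0.07136036 0.29815648] 1.7129672601289025 [-0.55  3.95  2.09] [0.744 0.073 0.061] [6.551e-01 7.555e-01 1.000e-04 0.000e+00]
```

Call:
arm_command:
  plan:
    - {"dp": [-1, 0, 0], "spin": 0}
    - {"dp": [-1, 0, 0], "spin": 0}
    - {"dp": [0, 0, 0], "spin": 0}
    - {"dp": [0, 0, 0], "spin": 0}

```text
clock: 15.45
position: [0.4546, 0.07, 0.2982]
ee_rot: [0.655, 0.756, 0.0, -0.0]
ft_force: [-1.9, 7.5, 2.7]
grip_width: 0.262
grasp_force: 70.2
```

Call:
arm_command:
  plan:
    - {"dp": [-1, 0, 0], "spin": 0}
    - {"dp": [0, 0, 0], "spin": 0}
    - {"dp": [0, 0, 0], "spin": 0}

```text
clock: 15.75
position: [0.4547, 0.0695, 0.2982]
ee_rot: [0.655, 0.756, 0.001, -0.001]
ft_force: [-1.8, 10.1, 2.6]
grip_width: 0.255
grasp_force: 70.2
```

Call:
arm_command:
  plan:
    - {"dp": [-0.3, 0, 0], "spin": 0}
    - {"dp": [0, 0, 0], "spin": 0}
    - {"dp": [0, 0, 0], "spin": 0}
    - {"dp": [0, 0, 0], "spin": 0}
    - {"dp": [0, 0, 0], "spin": 0}

```text
clock: 16.25
position: [0.4547, 0.0694, 0.2983]
ee_rot: [0.655, 0.756, 0.001, -0.001]
ft_force: [-2.1, 10.3, 3.0]
grip_width: 0.261
grasp_force: 70.2
```

Call:
arm_command:
  plan:
    - {"dp": [0, 0, 0], "spin": 0}
    - {"dp": [0, 0, 0], "spin": 0}
    - {"dp": [0, 0, 0], "spin": 0}
    - {"dp": [0, 0, 0], "spin": 0}
    - {"dp": [0, 0, 0], "spin": 0}

```text
clock: 16.75
position: [0.4547, 0.0695, 0.2983]
ee_rot: [0.655, 0.756, 0.001, -0.001]
ft_force: [-1.7, 10.3, 3.7]
grip_width: 0.258
grasp_force: 70.2
```

```bash
python3 - <<'E'
from mv import *
import cv2
from workcell import viewer
F=[]
for i in range(3):
    s=viewer.camera("side"); t=viewer.camera("top"); F.append(manip.get_obs()["ft_force"])
print(np.mean(F,0).round(2),pose()[1:])
a=cv2.resize(s[130:250,250:390],None,fx=4.2,fy=4.2,interpolation=cv2.INTER_CUBIC)
b=cv2.resize(t[150:270,270:320],None,fx=4.2,fy=4.2,interpolation=cv2.INTER_CUBIC)
cv2.imwrite("pics/f.png",np.hstack([a,b]))
E
```

```text
[-2.43 11.04  3.26] (array([0.45472101, 0.06945456, 0.29827904]), np.float64(1.7143533581303265))
```

View pics/f.png

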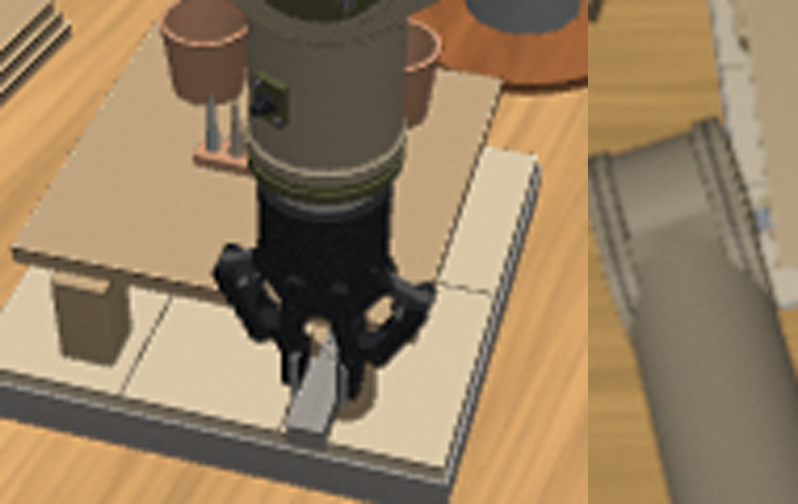

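The side view shows the gauge held square to the left edge over the round prop. The handle is near (315,390), the shelf is level and the ware is undisturbed. The push is steady at about 11 N.

```bash
python3 -c "
from workcell import manip
print(manip.hand_in())"
```

```text
the job is handed in; nothing more can be done
None
```

I slid the taper gauge in under the shelf's left edge on the round prop and handed the job in still holding it at a steady push of about 11 N. It sits about 62 mm past the edge, which puts the gap at roughly 6.8 mm. The shelf and ware looked undisturbed in the last picture, and the judge's verdict was not shown.

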